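Wedge the chopping board tight in its holder

ROBOT

A 6-joint arm with a two-finger parallel gripper is mounted at the origin on a cart in front of the work surface, level with it; the furniture and walls round the work are solid. World frame = base frame: x ahead of the robot, y to its left, z up, the work surface at z = 0. Lengths are in m, angles in rad, forces in N, time in s.
With the tool pointing down it reaches from about 0.3 to 0.875 m from the base axis. Payload 6.4 kg.
Tool frame: the origin (TCP) lies midway between the tips of the shut fingers; the grasp point (between the pads) lies 19 mm behind it; z points along the fingers, y is the line along which they close (so a half turn about z gives the same grasp; the last joint's range is limited). The gripper opens to 85 mm and grips with 20 to 120 N. Pads are 22 mm wide; open, the fingers measure 114 mm over their backs; the gripper's body (76 mm by 85 mm) begins 54 mm behind the grasp point. The pads swing forward as they close: fully open they stand 13 mm farther back than shut.
Start: joints at [1.095, 0.181, 1.607, -0, 1.354, -0.206], TCP at [0.153, 0.554, 0.197] pointing down, gripper open.
Joint ranges: [-2.99, 2.99], [-0.89, 2.07], [0.3, 2.58], [-1.14, 4.28], [0, 2.63], [-3.12, 3.12]. Speed limits (rad/s): [2.57, 2.57, 3.01, 3.14, 3.14, 3.14].

INTERFACE

Orientations are given as a unit quaternion [w, x, y, z].
In Python, from bench import ctrl gives the robot as it stands. The module is installed in compiled form; this text tells all that it offers.
- The arm moves only by the tool move_arm, never from a script. Its argument "plan" is one flat list of numbers, 6 for each row, row after row: the shift along the world's x, y, z in units of 50 mm (1.0 is 50 mm), then the turn, a rotation vector about the world's x, y, z in rad. A call has 1 to 10 rows; each row is the pose to reach, as a shift and turn from the pose commanded when the call began; what a row does not reach only later rows make up. A row lasts 1/8 s, in which the tool goes at most 62.5 mm and 10.7 degrees, less where a joint would pass 70% of its speed; a pose out of reach is approached as far as the arm can. A call with a gripper value outside its range is refused whole. "grip" is the finger opening in mm, from 0 to 85.4, set as the call begins (left out, the last holds). The fingers move at their own pace and stop on an object; the grip force is fixed at half the most. Time passes only in rows, so rows that repeat a pose let the fingers close. It gives the time, the measured TCP pose, the force, the opening and the grip force at its end, in the units of the state.
- ctrl.get_obs(): the state, without advancing time (a new reading comes with each control period).
- ctrl.camera(name): name is "side" or "top" or "wrist"; returns a dict with "pixels" (420x560x3 uint8, red, green, blue), "fx", "fy", "cx", "cy" (pixels), "dist_coeffs" ([k1, k2, p1, p2, k3] as OpenCV has them; the pictures are not rectified), "origin" and "attitude" of the camera in the world. Camera axes: x right, y down, z forward; pixel columns grow to the right and rows downward; lengths in m; the calibration is good to about 2 mm. A picture is of the moment at which its call begins. There is no depth.
- ctrl.hand_in(): hands the job in; it is judged then, once.
The state is a dict: "time_s": time; "q": joint angles; "dq": joint speeds; "joint_efforts": joint torques, N m; "eef_pos": TCP position; "eef_rot": TCP orientation; "wrist_force": force on the tool from outside, world axes, zero at the start; "torque": the same for the moment, N m; "opening": opening from 0.0 (shut) to 1.0 (fully open); "grasp_force": force on a finger pad.
Only numpy, scipy, OpenCV 4.12 (cv2) and the standard library are available. Lean on these libraries where they do the work, as an engineer would, in place of code of your own. Each camera call takes 0.05 s, during which the arm holds its last target. There are 200 camera calls.

TASK

The chopping board lies loose in its wooden holder on the worktop. Put the loose wooden wedge, thin end first, into the tapering slot between the holder's dark cheek and the near edge of the board, and tap or push it along the slot by its brass-capped head until it has slid the board against the rubber stop and locks the board tight; drive it firmly but do not ram it. Then let go, leave the wedge in place, and do not disturb the mug, the pitcher or the teaspoon.

Things in the scene. Friction and masses are not known exactly. Their poses are not given: they have to be found in the camera images.
- wedge: Loose pale wooden wedge on the worktop, 150 long (own y) x 30 high, 80 g, waxed (friction about 0.3). Origin: underside, mid-length. Tip at y=+75; tapered part to y=-45, then a 22 wide parallel head to y=-75. Straight face x=+9.5 (goes against the board's edge); opposite face tapers 1 in 6 from x=0.5 at the tip (9 thick) to x=-19.5 at y=-45 (29 thick).
- wedge_head (a point): Middle of the wedge's head (wedge x=-4, y=-56 mm), 15 mm above its underside; axes as the wedge's. Grip here across x: the head (cap included) is 22 mm wide, 30 mm long, 30 mm high; friction 0.6.
- wedge_tip (a point): Middle of the wedge's thin end at the level of its underside (wedge x=5, y=75 mm); axes as the wedge's.
- wedge_cap (a point): Middle of the flat, slippery brass end face of the head, 15 mm up: push here, along +y of the holder. Pushing takes 3 to 12 N while the board still slides; once it meets the stop, 3 to 5 N more per mm. Two or three taps or slow pushes (20 mm/s or less) of 18 to 24 N lock it: it then squeezes the board with 10 to 30 N and stays by friction. A squeeze over 40 N spoils the board.
- board: White chopping board, 210 (x) x 300 (y) x 10 mm, about 0.55 kg, flat in the holder. Origin: centre of its underside; near edge at x=-105, right end at y=-150. It starts some mm short of the rubber stop at its far (+x) side and of the end fence at its left (+y) end, and can slide that far; the wedge pushes it there.
- holder: Wooden rails fixed to the worktop, 14 mm high: near rail, fence past the board's left end, dark tapered cheek on the near side of the slot. Origin on the worktop under the board's middle; x away from the robot, y left at yaw 0. Past the far edge is a 16 mm stop rail with a black rubber pad (gives 1 mm for 20 N), set by eye to within 3 mm, so these poses do not tell where the wedge locks: feel it.
- slot_mouth (a point): On the worktop at the open right end of the slot (holder x=-117.1, y=-150 mm), about midway between cheek and board; axes as the holder's, +y into the slot. The cheek's face here is at holder x=-129.3. The worktop outside the mouth is bare. The taper's thick end locks 0 to 45 mm outside the mouth.
- slot_end (a point): On the worktop at the slot's narrow left end (holder x=-106.7, y=-25 mm); axes as the holder's. The cheek's face here is at holder x=-108.5; it runs straight from the mouth, 1 in 6 like the wedge, so a wedge lying along the board's edge meets it face to face.
- mug: Small dark mug with pale foot, 60 x 84 x 53 mm, bystander; origin under its centre.
- pitcher: Small steel pitcher, 59 x 89 x 66 mm, bystander; origin under its centre.
- spoon: Steel teaspoon, 137 x 28 x 13 mm, bystander; origin under its centre, long axis x.
There are look-alikes about, which are no part of the job. Several things have the shape of the wedge; the one meant has the colours described above.

How it is judged:
On the way:
1. the wedge's thin end stands in the mouth of the slot, the wedge down on the worktop (x of wedge_tip in the frame of slot_mouth between -0.012 and 0.022 m and z of wedge_tip in the frame of slot_mouth between -0.006 and 0.006 m and angle between wedge's own z axis and vertical below 0.1 rad and y of wedge_tip in the frame of slot_mouth above 0.005 m and angle between the y axis of wedge and the y axis of holder, either way round below 0.15 rad), for 0.2 s.
At the end, for the whole second after the job is handed in: The wedge lies in the slot on the worktop, straight along it within 0.06 rad, tip 60 to 135 mm past the mouth, at rest, and squeezes both the holder's cheek and the board's edge with more than 8 N; the board lies flat (within 0.03 rad) (x of wedge_tip in the frame of slot_mouth between -0.012 and 0.022 m and z of wedge_tip in the frame of slot_mouth between -0.006 and 0.006 m and angle between wedge's own z axis and vertical below 0.1 rad and y of wedge_tip in the frame of slot_mouth between 0.06 and 0.135 m and angle between the y axis of wedge and the y axis of holder, either way round below 0.06 rad and contact force between wedge and holder above 8 N and contact force between wedge and board above 8 N and angle between board's own z axis and vertical below 0.03 rad and linear speed of wedge below 0.01 m/s); the robot touches nothing.
It fails at once if the wedge is rammed: it squeezes the cheek or the board with more than 40 N (contact force between wedge and holder above 40 N or contact force between wedge and board above 40 N).
It fails at once if the mug, pitcher or teaspoon is shifted by more than 20 mm (distance of any of mug, pitcher, spoon from where it was at the start of the episode above 0.02 m).
It also fails if it takes over 64 s, if anything falls off the work surface, if the arm or the gripper's body presses on something with over 40 N, if the wrist force passes 120 N, or if a joint passes its speed limit or range.

## Working session

There is one attempt and no reset: what is moved stays moved. The work goes in short steps, Python scripts to look and compute and a tool call to move; the robot and the scene stay as the last step left them, time stands still between calls to the robot, and variables do not carry over. Pictures are saved under pics/ and viewed, at most 10 in all, crops included, and the job is handed in when it is done.

Besides the shell and the picture viewer there is one more tool, called after "Emit:" by a JSON object that holds its "name" and its "arguments", one argument or row to a line. move_arm: Moves the arm, as the interface text tells. Its arguments: {"type":"object","properties":{"plan":{"type":"array"},"grip":{"type":"number"}},"required":["plan"]}

```bash
mkdir -p pics; cat > h.py <<'E'
import numpy as np, cv2, pickle
from scipy.spatial.transform import Rotation as R
from bench import ctrl
def shot(name,tag):
    c=ctrl.camera(name); cv2.imwrite(f'pics/{tag}.png',c['pixels'][:,:,::-1]); pickle.dump(c,open(f'{tag}.pkl','wb')); return c
def att(c):
    a=np.array(c['attitude'],float)
    return a if a.shape==(3,3) else R.from_quat(a[[1,2,3,0]]).as_matrix()
def K(c): return np.array([[c['fx'],0,c['cx']],[0,c['fy'],c['cy']],[0,0,1.]])
def px2w(c,uv,z):
    uv=np.array(uv,float).reshape(-1,1,2)
    n=cv2.undistortPoints(uv,K(c),np.array(c['dist_coeffs'],float)).reshape(-1,2)
    d=np.c_[n,np.ones(len(n))]@att(c).T; o=np.array(c['origin'])
    return o+d*((z-o[2])/d[:,2])[:,None]
def w2px(c,P):
    P=np.array(P,float).reshape(-1,3); A=att(c)
    r=cv2.Rodrigues(A.T)[0]; return cv2.projectPoints(P,r,-A.T@np.array(c['origin']),K(c),np.array(c['dist_coeffs'],float))[0].reshape(-1,2)
E
python3 - <<'E'
from h import *
cs=[shot(n,n+'0') for n in('top','side')]
for c in cs: print(c['origin'],c['attitude'],c['fx'])
print(ctrl.get_obs())
E
```

```text
[ 0.24592999 -0.1222485   1.26870816] [ 0.0752569  -0.69226631  0.71341781 -0.07835041] 394.56667244625703
[-0.05389096 -1.37626433  0.73473876] [-0.5128567   0.83113909 -0.18673088  0.10638326] 443.74037220261636
{'time_s': 0.1, 'q': array([ 1.09471928e+00,  1.81480004e-01,  1.60790471e+00,  2.64834908e-05,
        1.35378684e+00, -2.06318418e-01]), 'dq': array([-8.38447030e-05, -1.87397726e-03, -2.97798728e-03,  1.05110039e-03,
        4.53463341e-04,  6.83980416e-05]), 'joint_efforts': array([ 3.93111777e-04, -4.45881593e+01, -3.52232802e+01, -3.96141650e-04,
        4.13292000e-03,  3.53242854e-05]), 'eef_pos': array([0.1529672 , 0.55371707, 0.19636842]), 'eef_rot': array([-2.76347396e-04,  1.34473518e-01,  9.90916873e-01, -7.39618837e-04]), 'wrist_force': array([-0.28465183, -0.14835382,  0.34602487]), 'torque': array([-0.04438873,  0.09670175,  0.01896434]), 'grasp_force': 0.0, 'opening': 1.0003518815976085}
```

View pics/top0.png

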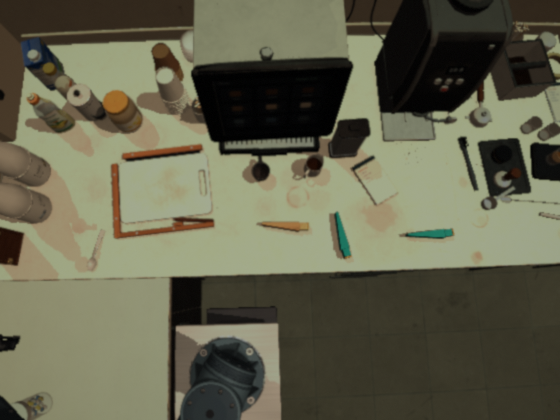

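View pics/side0.png

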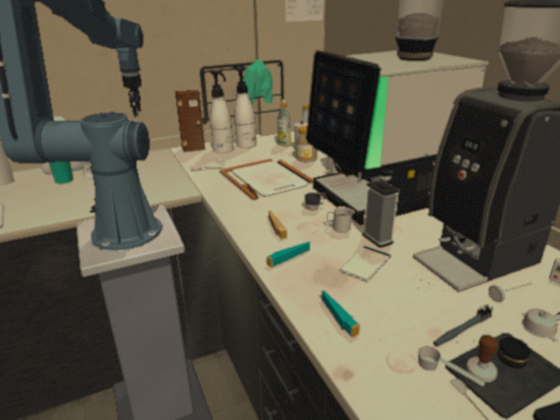

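Wedge-shaped things in the top view are the pale one at (283,226) and two teal ones at (342,234) and (427,234). Only the pale wooden one fits the description, and its tip points left towards the slot. I'll confirm it and measure it in an enlarged crop.

```bash
python3 - <<'E'
from h import *
c=pickle.load(open('top0.pkl','rb'))
im=c['pixels'][:,:,::-1]
a=cv2.resize(im[140:245,105:215],None,fx=5,fy=5,interpolation=cv2.INTER_CUBIC)
b=cv2.resize(im[208:244,250:318],None,fx=3.6,fy=3.6,interpolation=cv2.INTER_CUBIC)
o=np.zeros((525,800,3),np.uint8); o[:,:550]=a; o[:b.shape[0],552:552+b.shape[1]]=b[:,:248]
cv2.imwrite('pics/crop.png',np.clip(o*1.5,0,255).astype(np.uint8))
print(px2w(c,[(258,225),(308,228),(283,226)],0.03).round(4))
print(px2w(c,[(120,235),(213,225),(213,180),(120,187)],0.01).round(4))
E
```

```text
[[ 0.4549 -0.1084  0.03  ]
 [ 0.4404 -0.2669  0.03  ]
 [ 0.4493 -0.1877  0.03  ]]
[[0.4384 0.3393 0.01  ]
 [0.4625 0.0373 0.01  ]
 [0.6138 0.0371 0.01  ]
 [0.5994 0.3471 0.01  ]]
```

View pics/crop.png

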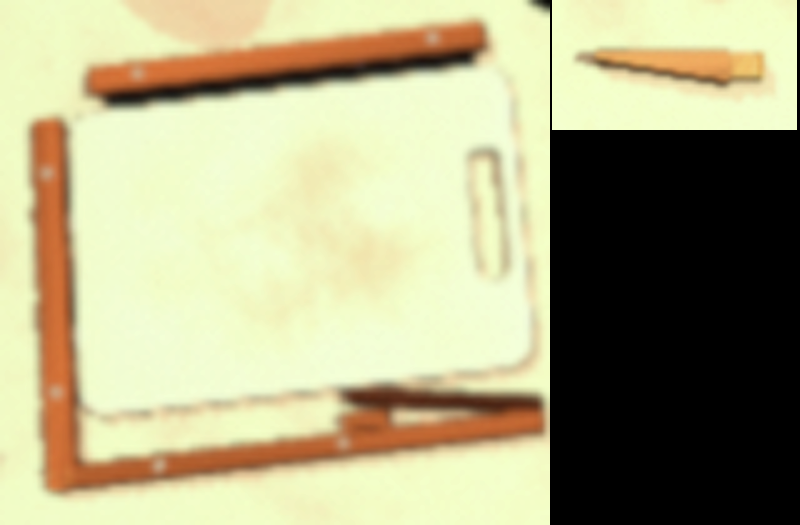

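The crop shows the pale wedge (orange-lit wood, brass head on the right, tip at left about px (257,224)). Its straight face is on the far side, so its heading is nearly right. The slot mouth is at about px (213,218). I'll move above them and look with the wrist camera.

Emit:
{"name": "move_arm", "arguments": {
  "plan": [5.5,-13.5,2,0,0,-1.4,5.5,-13.5,2,0,0,-1.4,5.5,-13.5,2,0,0,-1.4,5.5,-13.5,2,0,0,-1.4,5.5,-13.5,2,0,0,-1.4,5.5,-13.5,2,0,0,-1.4,5.5,-13.5,2,0,0,-1.4,5.5,-13.5,2,0,0,-1.4,5.5,-13.5,2,0,0,-1.4,5.5,-13.5,2,0,0,-1.4]
}}

```text
time_s: 1.35
eef_pos: [0.3871, -0.0213, 0.2824]
eef_rot: [0.0, 0.741, 0.671, 0.0]
wrist_force: [0.7, 1.4, 0.2]
opening: 1.002
grasp_force: 0.0
```

Emit:
{"name": "move_arm", "arguments": {
  "plan": [0.8,-2,0,0,0,0,0.8,-2,0,0,0,0,0.8,-2,0,0,0,0,0.8,-2,0,0,0,0,0.8,-2,0,0,0,0]
}}

```text
time_s: 1.98
eef_pos: [0.4266, -0.118, 0.2822]
eef_rot: [-0.0, 0.741, 0.672, 0.0]
wrist_force: [0.2, 0.5, -0.2]
opening: 0.999
grasp_force: 0.0
```

```bash
python3 - <<'E'
from h import *
c=shot('wrist','w1'); print(c['origin'],c['attitude'],c['fx'],ctrl.get_obs()['eef_pos'],ctrl.get_obs()['eef_rot'])
E
```

```text
[ 0.43202374 -0.05323141  0.45835278] [ 0.12985895  0.99035264 -0.04792427 -0.00644734] 324.14905033636364 [ 0.42667766 -0.11806747  0.28229413] [1.35872351e-04 7.40654529e-01 6.71886034e-01 8.77612261e-05]
```

View pics/w1.png

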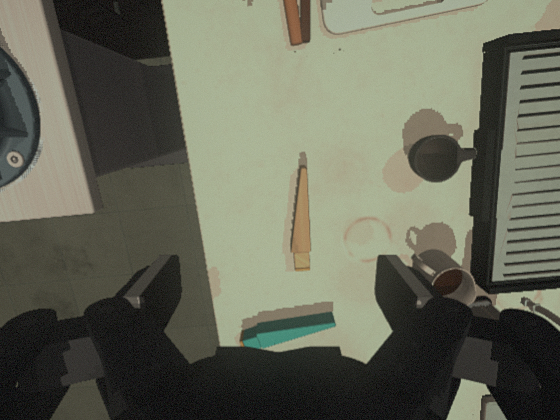

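The wrist view shows the wedge with its tip near (303,153) and its head near (302,262). The slot's cheek end and board corner are at the top, about (300,40). I'll enlarge it to pick points.

```bash
python3 - <<'E'
from h import *
c=pickle.load(open('w1.pkl','rb')); im=c['pixels'][:,:,::-1]
f=lambda r:cv2.resize(r,None,fx=4.5,fy=4.5,interpolation=cv2.INTER_CUBIC)
a=f(im[145:275,275:330]); b=f(im[0:60,260:370])
o=np.zeros((590,760,3),np.uint8); o[:a.shape[0],:a.shape[1]]=a; o[:b.shape[0],255:255+b.shape[1]]=b
cv2.imwrite('pics/w1c.png',np.clip(o*1.3,0,255).astype(np.uint8))
E
```

```text
(no output)
```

View pics/w1c.png

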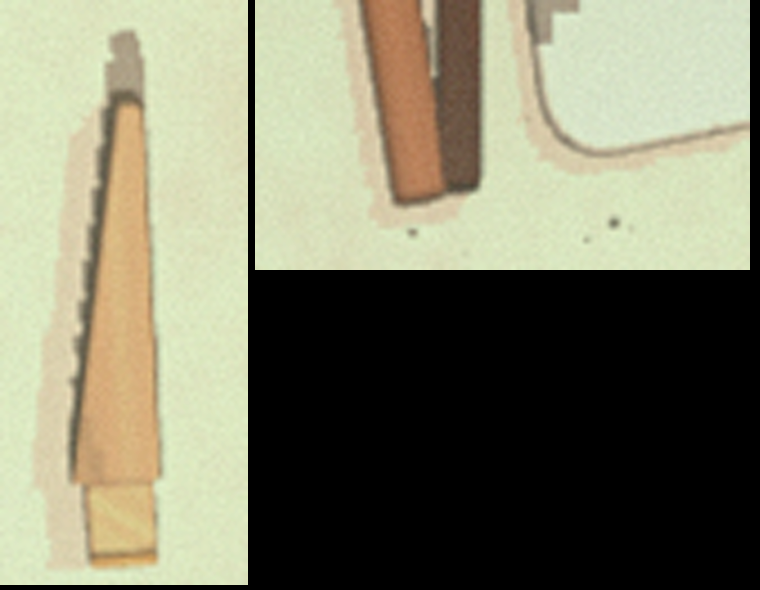

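```bash
python3 - <<'E'
from h import *
c=pickle.load(open('w1.pkl','rb'))
g=lambda L:[(275+(u+.0)/4.5,145+v/4.5) for u,v in L]
W=px2w(c,g([(143,100),(117,98),(160,478),(75,480),(157,564),(91,567)]),0.03)
M=np.array([[9.5,75],[.5,75],[9.5,-45],[-19.5,-45],[7,-75],[-15,-75]])/1000
print(W.round(4))
from scipy.optimize import least_squares
def tf(p,M): cs,s=np.cos(p[2]),np.sin(p[2]); return np.c_[p[0]+cs*M[:,0]-s*M[:,1],p[1]+s*M[:,0]+cs*M[:,1]]
r=least_squares(lambda p:(tf(p,M)-W[:,:2]).ravel(),[.45,-.19,0]); p=r.x; print('wedge',p.round(4),(r.fun*1000).round(1))
print('head',tf(p,np.array([[-.004,-.056]])))
h=lambda L:[(260+(u-255)/4.5,v/4.5) for u,v in L]
print('cheek/rail',px2w(c,h([(480,186),(481,3),(363,0),(395,203)]),0.014).round(4))
print('board',px2w(c,h([(528,3),(605,154),(748,126)]),0.01).round(4))
t=pickle.load(open('top0.pkl','rb'))
k=lambda L:[(105+u/5,140+v/5) for u,v in L]
H=px2w(t,k([(60,492),(545,432),(90,70),(483,22)]),.014); print(H.round(4))
for a,b in((0,1),(2,3)): d=H[a]-H[b]; print('yaw',np.arctan2(-d[0],d[1]))
B=px2w(t,k([(120,412),(490,370),(110,105),(480,62)]),.01); print(B.round(4))
for a,b in((0,1),(2,3)): d=B[a]-B[b]; print('yawb',np.arctan2(-d[0],d[1]))
E
```

```text
[[ 0.4642 -0.1176  0.03  ]
 [ 0.4566 -0.1163  0.03  ]
 [ 0.4607 -0.2375  0.03  ]
 [ 0.434  -0.2356  0.03  ]
 [ 0.4577 -0.267   0.03  ]
 [ 0.4365 -0.266   0.03  ]]
wedge [ 0.4534 -0.1917 -0.029 ] [ 0.9  0.6 -0.6 -0.5  0.8  0.5 -1.4 -0.5  0.5  0.1 -0.3 -0.2]
head [[ 0.44776143 -0.24757761]]
cheek/rail [[0.4811 0.037  0.014 ]
 [0.4845 0.082  0.014 ]
 [0.4529 0.0858 0.014 ]
 [0.4572 0.035  0.014 ]]
board [[0.4978 0.082  0.01  ]
 [0.5168 0.0426 0.01  ]
 [0.5566 0.0459 0.01  ]]
[[0.427  0.3471 0.014 ]
 [0.4572 0.0336 0.014 ]
 [0.7136 0.3415 0.014 ]
 [0.7389 0.0751 0.014 ]]
yaw 0.09605804669072368
yaw 0.09474306144525144
[[0.479  0.3115 0.01  ]
 [0.4998 0.0698 0.01  ]
 [0.6896 0.328  0.01  ]
 [0.7118 0.0776 0.01  ]]
yawb 0.08577419790015756
yawb 0.08855664142306917
```

The wedge fits at (0.453,-0.192) with yaw -0.03, the holder yaw is about 0.09, and the slot mouth is at about (0.493,0.038). Next I'll grasp the head.

Emit:
{"name": "move_arm", "arguments": {
  "plan": [0.42,-2.6,-1,0,0,0.068,0.42,-2.6,-2,0,0,0.068,0.42,-2.6,-3,0,0,0.068,0.42,-2.6,-3.8,0,0,0.068,0.42,-2.6,-4.4,0,0,0.068,0.42,-2.6,-4.8,0,0,0.068,0.42,-2.6,-5.1,0,0,0.068,0.42,-2.6,-5.4,0,0,0.068,0.42,-2.6,-5.5,0,0,0.068,0.42,-2.6,-5.5,0,0,0.068],
  "grip": 65
}}

```text
time_s: 3.28
eef_pos: [0.448, -0.2492, 0.0073]
eef_rot: [0.0, 0.718, 0.696, 0.0]
wrist_force: [0.2, 0.3, -0.1]
opening: 0.762
grasp_force: 0.0
```

Emit:
{"name": "move_arm", "arguments": {
  "plan": [0,0,0,0,0,0,0,0,0,0,0,0,0,0,0,0,0,0,0,0,0,0,0,0,0,0,0,0,0,0,0,0,0,0,0,0],
  "grip": 5
}}

```text
time_s: 4.03
eef_pos: [0.4478, -0.2492, 0.0071]
eef_rot: [-0.0, 0.718, 0.696, -0.0]
wrist_force: [0.5, -0.7, 0.5]
opening: 0.057
grasp_force: 0.0
```

The fingers closed without gripping anything, so I need to look.

```bash
python3 - <<'E'
from h import *
c=shot('wrist','w2'); o=ctrl.get_obs(); print(c['origin'],c['attitude'],o['eef_pos'],o['opening'],o['grasp_force'])
E
```

```text
[ 0.44897206 -0.18410215  0.18333136] [ 0.13007581  0.99138848 -0.01498766 -0.00212935] [ 0.44785539 -0.24921816  0.00713007] 0.05790003471259793 0.0
```

View pics/w2.png

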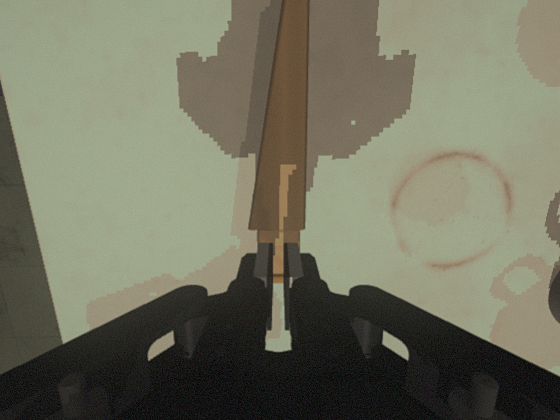

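```bash
python3 - <<'E'
from h import *
c=pickle.load(open('w2.pkl','rb'))
print(px2w(c,[(249,230),(306,230),(258,243),(300,243),(283,0),(308,0),(281,282)],0.03).round(4))
print(w2px(c,[[.4478,-.2492,.0071],[.4478,-.2492,.026],[.4478,-.2382,.0071],[.4478,-.26,.0071],[.437,-.2667,.03],[.458,-.2667,.03]]).round(0))
E
```

```text
[[ 0.4329 -0.2369  0.03  ]
 [ 0.4614 -0.2378  0.03  ]
 [ 0.4371 -0.244   0.03  ]
 [ 0.4583 -0.2446  0.03  ]
 [ 0.4526 -0.1358  0.03  ]
 [ 0.463  -0.1361  0.03  ]
 [ 0.4481 -0.2661  0.03  ]]
[[279. 236.]
 [279. 249.]
 [279. 218.]
 [280. 254.]
 [260. 284.]
 [300. 283.]]
```

```bash
python3 - <<'E'
from h import *
s=shot('side','s2'); c=pickle.load(open('w2.pkl','rb'))
p=w2px(s,[[.4478,-.2492,.0071]])[0].astype(int); print(p, w2px(s,[[.4478,-.2492,.0],[.4478,-.2492,.05]]))
f=lambda c,u0,u1,v0,v1:np.clip(cv2.resize(c['pixels'][v0:v1,u0:u1,::-1],(395,395),interpolation=cv2.INTER_CUBIC)*2.0,0,255).astype(np.uint8)
cv2.imwrite('pics/c2.png',np.hstack([f(c,230,330,210,310),np.zeros((395,10,3),np.uint8),f(s,p[0]-30,p[0]+30,p[1]-45,p[1]+15)]))
E
```

```text
[281 233] [[281.71197107 235.12278447]
 [281.44773309 221.57089543]]
```

View pics/c2.png

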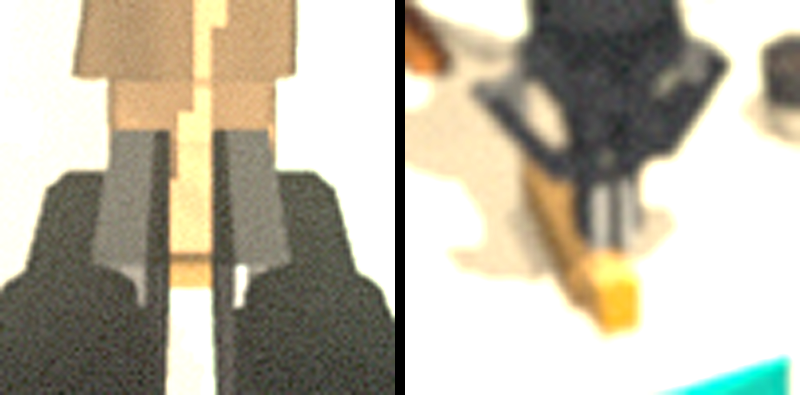

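The crops show the shut fingers hovering over the head: the tips sit about 26 mm above the reported TCP, and the wedge is untouched at its measured place. I'll open, go lower while feeling for contact, and regrip.

Emit:
{"name": "move_arm", "arguments": {
  "plan": [0,-0.04,0,0,0,0,0,-0.04,0,0,0,0,0,-0.04,0,0,0,0,0,-0.04,0,0,0,0,0,-0.04,-0.1,0,0,0,0,-0.04,-0.2,0,0,0,0,-0.04,-0.3,0,0,0,0,-0.04,-0.3,0,0,0],
  "grip": 50
}}

```text
time_s: 5.12
eef_pos: [0.4474, -0.2508, -0.0086]
eef_rot: [-0.001, 0.718, 0.696, -0.0]
wrist_force: [-0.6, 0.3, 0.5]
opening: 0.587
grasp_force: 0.0
```

```bash
python3 - <<'E'
from h import *
c=shot('wrist','w3'); s=shot('side','s3'); o=ctrl.get_obs(); print(o['eef_pos'],o['opening'],o['wrist_force'])
f=lambda c,u0,u1,v0,v1:np.clip(cv2.resize(c['pixels'][v0:v1,u0:u1,::-1],(395,395),interpolation=cv2.INTER_CUBIC)*2.0,0,255).astype(np.uint8)
cv2.imwrite('pics/c3.png',np.hstack([f(c,210,350,170,310),np.zeros((395,10,3),np.uint8),f(s,251,311,188,248)]))
E
```

```text
[ 0.44783938 -0.25118871 -0.00797286] 0.5871186878687805 [-0.17578764  0.27918111 -0.33650571]
```

View pics/c3.png

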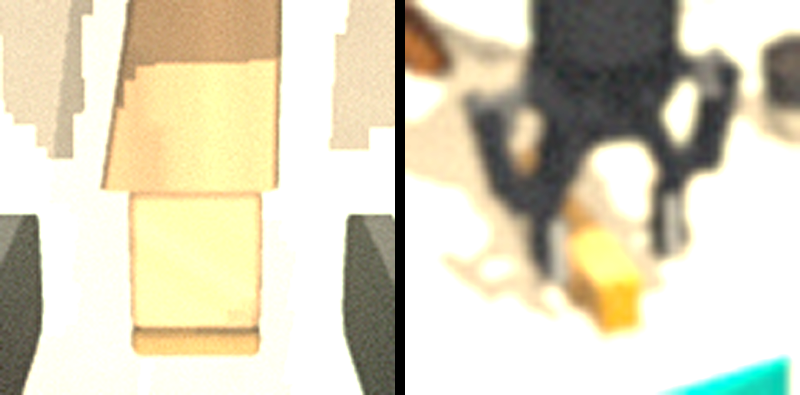

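Straddling the head with no contact. I'll go 10 mm lower and close.

Emit:
{"name": "move_arm", "arguments": {
  "plan": [0,0,-0.1,0,0,0,0,0,-0.2,0,0,0,0,0,-0.2,0,0,0]
}}

```text
time_s: 5.6
eef_pos: [0.4475, -0.2509, -0.0184]
eef_rot: [-0.001, 0.718, 0.696, -0.0]
wrist_force: [-0.6, -0.0, -0.8]
opening: 0.584
grasp_force: 0.0
```

Emit:
{"name": "move_arm", "arguments": {
  "plan": [0,0,0,0,0,0,0,0,0,0,0,0,0,0,0,0,0,0,0,0,0,0,0,0,0,0,0,0,0,0,0,0,0,0,0,0],
  "grip": 8
}}

```text
time_s: 6.35
eef_pos: [0.4482, -0.2515, -0.0175]
eef_rot: [0.0, 0.718, 0.696, 0.0]
wrist_force: [-0.5, 0.0, 4.8]
opening: 0.238
grasp_force: 60.4
```

Gripped at about 20 mm with 60 N. Next I'll lift slightly, turn to the holder's yaw, carry the wedge to 15 mm short of the mouth and lower it.

Emit:
{"name": "move_arm", "arguments": {
  "plan": [0,0,0.2,0,0,0,0.1,0.4,0.3,0,0,0.03,0.4,1,0.3,0,0,0.08,0.7,1.7,0.3,0,0,0.119,0.9,2.3,0.3,0,0,0.119,1.02,2.7,0.3,0,0,0.119,1.02,2.79,0.3,0,0,0.119,1.02,2.79,0.3,0,0,0.119]
}}

```text
time_s: 7.35
eef_pos: [0.4985, -0.1112, -0.0029]
eef_rot: [-0.0, 0.675, 0.738, -0.0]
wrist_force: [0.4, -0.1, -1.6]
opening: 0.243
grasp_force: 59.8
```

```bash
python3 - <<'E'
from h import *
c=shot('wrist','w4'); o=ctrl.get_obs(); print(c['origin'],o['eef_pos'],o['eef_rot'],o['opening'],o['wrist_force'],o['grasp_force'])
r=c['pixels'][:300,180:380,::-1]
cv2.imwrite('pics/w4c.png',np.clip(cv2.resize(r,None,fx=2,fy=2,interpolation=cv2.INTER_CUBIC)*1.6,0,255).astype(np.uint8))
E
```

```text
[ 0.491858   -0.04635959  0.17332691] [ 0.49861358 -0.11181149 -0.00282988] [-3.10255529e-05  6.75143165e-01  7.37686716e-01 -1.17392268e-04] 0.23713365757792365 [ 0.87964244  0.30020315 -0.93077568] 59.75246071815491
```

View pics/w4c.png

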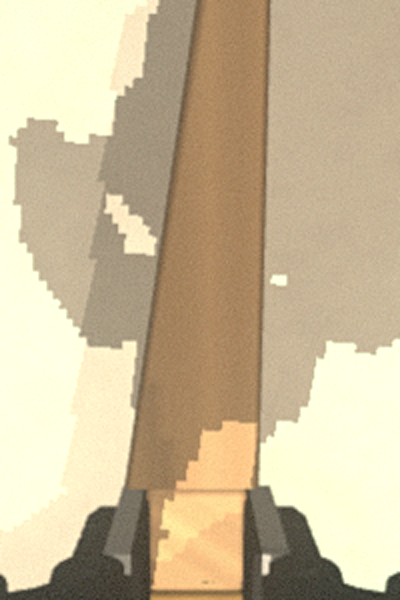

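The wedge is held square in the jaws; the straight face runs from px (314,0) to (309,245). I'll compute its actual pose and the remaining offsets.

```bash
python3 - <<'E'
from h import *
from scipy.optimize import least_squares
c=pickle.load(open('w4.pkl','rb'))
z=.0455
P=px2w(c,[(180+u/2,v/2) for u,v in[(259,490),(128,489),(269,2),(196,2),(151,592),(243,590)]],z); print(P.round(4))
d=P[2]-P[0]; print('yaw',np.arctan2(-d[0],d[1]))
# wedge pose: straight face yaw + shoulder corner
th=np.arctan2(-d[0],d[1]); Rm=np.array([[np.cos(th),-np.sin(th)],[np.sin(th),np.cos(th)]])
org=P[0,:2]-Rm@[.0095,-.045]; print('org',org,'alt',P[1,:2]-Rm@[-.0195,-.045])
H=np.array([.5964,.198]);y=.09;Rh=np.array([[np.cos(y),-np.sin(y)],[np.sin(y),np.cos(y)]])
for w in([.005,.075],[.0095,.075],[.0095,-.045]): print('holder frame',Rh.T@(org+Rm@w-H)-np.array([-.1171,-.150]))
E
```

```text
[[ 0.5097 -0.0961  0.0455]
 [ 0.4822 -0.0983  0.0455]
 [ 0.5009 -0.0053  0.0455]
 [ 0.4882 -0.0065  0.0455]
 [ 0.4887 -0.1221  0.0455]
 [ 0.5089 -0.1198  0.0455]]
yaw 0.09601293774682841
org [ 0.49591056 -0.05217002] alt [ 0.49725496 -0.05165637]
holder frame [-0.00091871 -0.01509696]
holder frame [ 0.00358121 -0.0150699 ]
holder frame [ 0.00430276 -0.13506773]
```

Emit:
{"name": "move_arm", "arguments": {
  "plan": [0,0,-0.15,0,0,0,0,0,-0.25,0,0,0,0,0,-0.29,0,0,0,0,0,-0.29,0,0,0]
}}

```text
time_s: 7.9
eef_pos: [0.4987, -0.112, -0.0175]
eef_rot: [-0.0, 0.675, 0.737, -0.0]
wrist_force: [-0.1, 0.8, 0.4]
opening: 0.236
grasp_force: 59.9
```

Emit:
{"name": "move_arm", "arguments": {
  "plan": [-0.01,0.1,0,0,0,0,-0.02,0.2,0,0,0,0,-0.03,0.3,0,0,0,0,-0.04,0.4,0,0,0,0,-0.045,0.5,0,0,0,0,-0.055,0.6,0,0,0,0,-0.06,0.7,0,0,0,0,-0.07,0.8,0,0,0,0,-0.08,0.9,0,0,0,0,-0.09,1,0,0,0,0]
}}

```text
time_s: 9.15
eef_pos: [0.4943, -0.0614, -0.0173]
eef_rot: [-0.0, 0.675, 0.738, -0.0]
wrist_force: [0.1, -0.5, -1.0]
opening: 0.237
grasp_force: 59.8
```

No contact force and the tip is about 35 mm in. I'll release, back off straight behind the cap, raise 5 mm and shut the fingers.

Emit:
{"name": "move_arm", "arguments": {
  "plan": [0,0,0,0,0,0,0,0,0,0,0,0,0,0,0,0,0,0,0,0,0,0,0,0,0.015,-0.15,0,0,0,0,0.03,-0.35,0,0,0,0,0.05,-0.55,0,0,0,0,0.07,-0.75,0.05,0,0,0,0.08,-0.9,0.12,0,0,0,0.08,-0.9,0.12,0,0,0],
  "grip": 45
}}

```text
time_s: 10.4
eef_pos: [0.4988, -0.1076, -0.0109]
eef_rot: [0.001, 0.676, 0.737, 0.0]
wrist_force: [0.1, 0.7, 0.7]
opening: 0.531
grasp_force: 0.0
```

Emit:
{"name": "move_arm", "arguments": {
  "plan": [0,0,0,0,0,0,0,0,0,0,0,0,0,0,0,0,0,0,0,0,0,0,0,0,0,0,0,0,0,0],
  "grip": 0
}}

```text
time_s: 11.02
eef_pos: [0.4984, -0.1066, -0.0114]
eef_rot: [-0.0, 0.675, 0.738, -0.0]
wrist_force: [0.4, -0.4, 1.7]
opening: -0.001
grasp_force: 0.0
```

```bash
python3 - <<'E'
from h import *
c=shot('wrist','w5'); o=ctrl.get_obs(); print(c['origin'],o['eef_pos'],o['opening'],o['wrist_force'],o['grasp_force'])
cv2.imwrite('pics/w5.png',np.clip(c['pixels'][:,:,::-1]*1.5,0,255).astype(np.uint8))
E
```

```text
[ 0.49170634 -0.04174023  0.16482311] [ 0.49837144 -0.10667258 -0.01137239] -0.0018116616808824156 [ 0.19196701  0.4622704  -0.92907601] 0.0
```

View pics/w5.png

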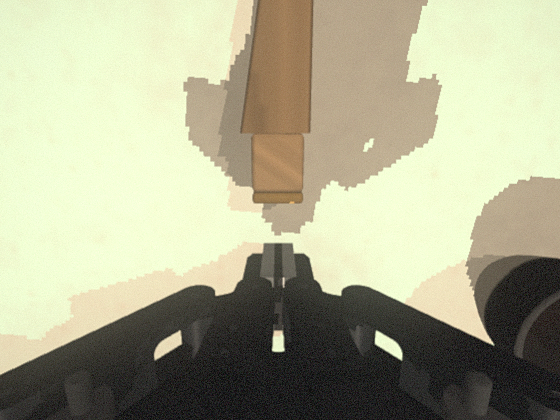

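The fingers are shut about 15 mm behind the cap, and the cap centre (278,203) lines up with the fingers (279,260). I'll check clearance to the dark mug on the right and the cap distance.

```bash
python3 - <<'E'
from h import *
c=pickle.load(open('w5.pkl','rb')); w=pickle.load(open('w1.pkl','rb'))
print('cap',px2w(c,[(253,203),(303,203),(241,132),(310,132),(258,2),(313,2)],.03).round(4))
print('mug',px2w(w,[(408,158),(437,135),(437,182)],.053).round(4),px2w(c,[(468,250)],.053),'pitcher',px2w(w,[(412,255),(430,270)],.06).round(3))
print('finger front',w2px(c,[[.4984,-.0957,.03],[.4984,-.0957,.015]]))
E
```

```text
cap [[ 0.4841 -0.0772  0.03  ]
 [ 0.5055 -0.0753  0.03  ]
 [ 0.4772 -0.0479  0.03  ]
 [ 0.5051 -0.0454  0.03  ]
 [ 0.4807 -0.0006  0.03  ]
 [ 0.5009  0.0012  0.03  ]]
mug [[ 0.5888 -0.1148  0.053 ]
 [ 0.624  -0.0901  0.053 ]
 [ 0.6257 -0.1489  0.053 ]] [[ 0.56604868 -0.08199314  0.053     ]] pitcher [[ 0.592 -0.243  0.06 ]
 [ 0.616 -0.267  0.06 ]]
finger front [[282.10639136 245.92443387]
 [281.72216146 234.39082236]]
```

Emit:
{"name": "move_arm", "arguments": {
  "plan": [-0.04,0.05,0,0,0,0,-0.045,0.1,0,0,0,0,-0.05,0.15,0,0,0,0,-0.055,0.2,0,0,0,0,-0.06,0.25,0,0,0,0,-0.065,0.29,0,0,0,0,-0.07,0.33,0,0,0,0,-0.07,0.37,0,0,0,0,-0.075,0.41,0,0,0,0,-0.08,0.45,0,0,0,0]
}}

```text
time_s: 12.32
eef_pos: [0.4944, -0.0842, -0.0113]
eef_rot: [0.0, 0.675, 0.738, -0.0]
wrist_force: [0.7, -0.6, 0.5]
opening: 0.001
grasp_force: 0.2
```

Emit:
{"name": "move_arm", "arguments": {
  "plan": [-0.004,0.04,0,0,0,0,-0.007,0.08,0,0,0,0,-0.01,0.12,0,0,0,0,-0.015,0.16,0,0,0,0,-0.018,0.2,0,0,0,0,-0.02,0.24,0,0,0,0,-0.025,0.28,0,0,0,0,-0.03,0.32,0,0,0,0,-0.032,0.36,0,0,0,0,-0.036,0.4,0,0,0,0]
}}

```text
time_s: 13.58
eef_pos: [0.4925, -0.0641, -0.0113]
eef_rot: [-0.0, 0.675, 0.738, -0.0]
wrist_force: [-0.6, -0.9, 0.3]
opening: -0.001
grasp_force: 0.5
```

Emit:
{"name": "move_arm", "arguments": {
  "plan": [-0.004,0.04,0,0,0,0,-0.007,0.08,0,0,0,0,-0.01,0.12,0,0,0,0,-0.015,0.16,0,0,0,0,-0.018,0.2,0,0,0,0,-0.02,0.24,0,0,0,0,-0.025,0.28,0,0,0,0,-0.03,0.32,0,0,0,0]
}}

```text
time_s: 14.58
eef_pos: [0.4932, -0.0498, -0.0103]
eef_rot: [0.002, 0.675, 0.737, 0.0]
wrist_force: [3.5, -5.3, 1.3]
opening: 0.002
grasp_force: 3.4
```

```bash
python3 - <<'E'
from h import *
c=shot('wrist','w6'); o=ctrl.get_obs(); print(o['eef_pos'],o['wrist_force'])
# segment wedge rear/shoulder rows along column near centre
im=c['pixels'].astype(int)
hsv=cv2.cvtColor(c['pixels'],cv2.COLOR_RGB2HSV)
m=((hsv[:,:,0]<25)&(hsv[:,:,1]>70))
for v in range(120,250,10):
    u=np.where(m[v,200:360])[0]+200; print(v,(u.min(),u.max(),len(u)) if len(u) else None)
print(im[200:260:4,279].tolist())
E
```

```text
[ 0.4930422  -0.0494932  -0.01038932] [ 2.23467073 -4.88191524  0.22910165]
120 (np.int64(259), np.int64(318), 60)
130 (np.int64(257), np.int64(318), 62)
140 (np.int64(256), np.int64(318), 63)
150 (np.int64(254), np.int64(317), 64)
160 (np.int64(252), np.int64(317), 66)
170 (np.int64(250), np.int64(316), 67)
180 (np.int64(260), np.int64(314), 54)
190 (np.int64(260), np.int64(309), 50)
200 (np.int64(260), np.int64(309), 50)
210 (np.int64(260), np.int64(308), 49)
220 (np.int64(260), np.int64(307), 48)
230 (np.int64(260), np.int64(307), 48)
240 (np.int64(260), np.int64(307), 48)
[[123, 97, 69], [123, 98, 70], [120, 96, 70], [116, 92, 66], [115, 92, 66], [120, 94, 69], [117, 94, 64], [119, 99, 71], [103, 83, 60], [104, 81, 51], [107, 86, 58], [76, 63, 46], [48, 46, 40], [47, 43, 37], [49, 49, 42]]
```

Contact now at about 5 N, so the wedge is starting to move the board. I'll continue slowly in small steps.

Emit:
{"name": "move_arm", "arguments": {
  "plan": [0,0.03,0,0,0,0,0,0.06,0,0,0,0,0,0.09,0,0,0,0,0,0.12,0,0,0,0]
}}

```text
time_s: 15.12
eef_pos: [0.4925, -0.0432, -0.0106]
eef_rot: [0.002, 0.675, 0.737, 0.0]
wrist_force: [3.4, -4.9, 0.4]
opening: 0.006
grasp_force: 3.1
```

Emit:
{"name": "move_arm", "arguments": {
  "plan": [0,0.03,0,0,0,0,0,0.06,0,0,0,0,0,0.09,0,0,0,0,0,0.12,0,0,0,0]
}}

```text
time_s: 15.62
eef_pos: [0.4936, -0.0383, -0.0102]
eef_rot: [0.003, 0.675, 0.738, 0.0]
wrist_force: [3.8, -9.3, 0.2]
opening: -0.0
grasp_force: 4.8
```

Emit:
{"name": "move_arm", "arguments": {
  "plan": [0,0.02,0,0,0,0,0,0.04,0,0,0,0]
}}

```text
time_s: 15.88
eef_pos: [0.4938, -0.0365, -0.01]
eef_rot: [0.003, 0.675, 0.738, 0.0]
wrist_force: [4.2, -10.8, 0.5]
opening: 0.002
grasp_force: 5.5
```

Emit:
{"name": "move_arm", "arguments": {
  "plan": [0,0.02,0,0,0,0,0,0.04,0,0,0,0]
}}

```text
time_s: 16.12
eef_pos: [0.4942, -0.0351, -0.0098]
eef_rot: [0.004, 0.675, 0.738, 0.0]
wrist_force: [4.1, -11.1, 0.9]
opening: -0.001
grasp_force: 6.2
```

Emit:
{"name": "move_arm", "arguments": {
  "plan": [0,0.02,0,0,0,0,0,0.04,0,0,0,0,0,0.06,0,0,0,0]
}}

```text
time_s: 16.5
eef_pos: [0.4947, -0.033, -0.0095]
eef_rot: [0.005, 0.675, 0.738, 0.0]
wrist_force: [3.1, -16.8, 2.5]
opening: -0.001
grasp_force: 8.6
```

Emit:
{"name": "move_arm", "arguments": {
  "plan": [0,0.02,0,0,0,0,0,0.02,0,0,0,0]
}}

```text
time_s: 16.75
eef_pos: [0.4948, -0.0324, -0.0095]
eef_rot: [0.005, 0.675, 0.738, -0.0]
wrist_force: [4.2, -16.9, 1.8]
opening: 0.004
grasp_force: 8.8
```

Emit:
{"name": "move_arm", "arguments": {
  "plan": [0,0.02,0,0,0,0,0,0.04,0,0,0,0,0,0.04,0,0,0,0]
}}

```text
time_s: 17.12
eef_pos: [0.4949, -0.0312, -0.0093]
eef_rot: [0.005, 0.675, 0.738, -0.001]
wrist_force: [2.7, -20.6, 2.6]
opening: 0.0
grasp_force: 10.6
```

20.6 N is inside the locking window. I'll back off and repeat the push.

Emit:
{"name": "move_arm", "arguments": {
  "plan": [0,-0.06,0,0,0,0,0,-0.12,0,0,0,0,0,-0.2,0,0,0,0,0,-0.2,0,0,0,0]
}}

```text
time_s: 17.62
eef_pos: [0.4905, -0.0359, -0.0117]
eef_rot: [-0.001, 0.675, 0.737, -0.0]
wrist_force: [-0.3, -0.5, -0.9]
opening: -0.001
grasp_force: 0.0
```

Emit:
{"name": "move_arm", "arguments": {
  "plan": [0,0.04,0,0,0,0,0,0.08,0,0,0,0,0,0.11,0,0,0,0,0,0.14,0,0,0,0,0,0.16,0,0,0,0,0,0.17,0,0,0,0,0,0.18,0,0,0,0,0,0.19,0,0,0,0]
}}

```text
time_s: 18.62
eef_pos: [0.4914, -0.0307, -0.0107]
eef_rot: [0.002, 0.675, 0.738, -0.002]
wrist_force: [-4.9, -19.1, 3.2]
opening: 0.001
grasp_force: 9.7
```

Emit:
{"name": "move_arm", "arguments": {
  "plan": [0,0.02,0,0,0,0,0,0.03,0,0,0,0,0,0.03,0,0,0,0]
}}

```text
time_s: 19.0
eef_pos: [0.4916, -0.0298, -0.0106]
eef_rot: [0.003, 0.675, 0.738, -0.003]
wrist_force: [-5.0, -22.1, 2.5]
opening: -0.002
grasp_force: 10.7
```

22 N reached. One last push, then retreat.

Emit:
{"name": "move_arm", "arguments": {
  "plan": [0,-0.06,0,0,0,0,0,-0.12,0,0,0,0,0,-0.2,0,0,0,0,0,-0.2,0,0,0,0]
}}

```text
time_s: 19.5
eef_pos: [0.491, -0.0351, -0.0114]
eef_rot: [-0.0, 0.675, 0.738, 0.0]
wrist_force: [0.2, -1.0, 0.2]
opening: 0.0
grasp_force: 0.0
```

Emit:
{"name": "move_arm", "arguments": {
  "plan": [0,0.04,0,0,0,0,0,0.08,0,0,0,0,0,0.11,0,0,0,0,0,0.14,0,0,0,0,0,0.16,0,0,0,0,0,0.18,0,0,0,0,0,0.2,0,0,0,0,0,0.2,0,0,0,0]
}}

```text
time_s: 20.5
eef_pos: [0.4914, -0.0294, -0.0108]
eef_rot: [0.002, 0.675, 0.738, -0.002]
wrist_force: [-5.3, -20.6, 1.5]
opening: -0.004
grasp_force: 9.8
```

Stiff at 20.6 N with almost no further travel, so it is locked. I'll retreat clear and verify by measurement.

Emit:
{"name": "move_arm", "arguments": {
  "plan": [0,-0.1,0,0,0,0,0,-0.3,0,0,0,0,0,-0.6,0,0,0,0,0,-1,0,0,0,0,0,-1.2,0.8,0,0,0,0,-1.2,1.6,0,0,0,0,-1.2,2.4,0,0,0,0,-1.2,2.4,0,0,0]
}}

```text
time_s: 21.5
eef_pos: [0.4938, -0.0869, 0.1122]
eef_rot: [0.003, 0.675, 0.737, 0.001]
wrist_force: [-0.1, 0.3, 0.1]
opening: 0.004
grasp_force: 0.0
```

```bash
python3 - <<'E'
from h import *
c=shot('wrist','w7'); o=ctrl.get_obs(); print(o['time_s'],o['eef_pos'],o['wrist_force'])
hsv=cv2.cvtColor(c['pixels'],cv2.COLOR_RGB2HSV)
m=((hsv[:,:,0]<25)&(hsv[:,:,1]>70)).astype(np.uint8)
n,l,s,ce=cv2.connectedComponentsWithStats(m)
for i in range(1,n):
    if s[i,4]>200: print(s[i],ce[i].round(0))
L=[];
for v in range(40,300,12):
    u=np.where(m[v,250:340])[0]+250
    if len(u): print(v,u.min(),u.max(),px2w(c,[(u.min(),v),(u.max()+1,v)],.03)[:,:2].round(4).tolist())
E
```

```text
21.55 [ 0.49222889 -0.08618868  0.11007446] [ 0.31416032 -0.57115911 -1.33665137]
[ 244    0   68  117 5073] [285.  47.]
40 250 310 [[0.4626, 0.0315], [0.5067, 0.0355]]
52 275 309 [[0.4813, 0.0251], [0.5068, 0.0274]]
64 273 309 [[0.4806, 0.0169], [0.5078, 0.0194]]
76 273 307 [[0.4813, 0.0087], [0.5072, 0.011]]
88 277 306 [[0.485, 0.0005], [0.5074, 0.0025]]
100 277 305 [[0.4857, -0.008], [0.5076, -0.0061]]
112 277 305 [[0.4865, -0.0167], [0.5086, -0.0148]]
292 264 287 [[0.4885, -0.1708], [0.5097, -0.169]]
```

The wedge lies along the slot (yaw about 0.09, matching the holder), its tip is about 92 mm past the mouth, and the arm is clear. Handing in.

```bash
python3 -c "
from bench import ctrl
print(ctrl.hand_in())"
```

```text
the job is handed in; nothing more can be done
None
```

The wedge is in the slot, its tip about 92 mm past the mouth, after three slow pushes of 20.6 to 22 N, the last with almost no further travel; the arm is clear and the job is handed in, but the hand-in returned no verdict, the squeeze was only felt through the pushes, and I did not re-measure the mug, pitcher or teaspoon, though the arm's path stayed clear of them.

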